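# Unlock the UV curing box and hold its lid open

### The arm

A 6-joint arm with a two-finger parallel gripper is mounted at the origin on the work surface. World frame = base frame: x ahead of the robot, y to its left, z up, the work surface at z = 0. Lengths are in m, angles in rad, forces in N, time in s.
With the tool pointing down it reaches from about 0.275 to 0.85 m from the base axis. Payload 5.2 kg.
Tool frame: the origin (TCP) lies midway between the tips of the shut fingers; the grasp point (between the pads) lies 19 mm behind it (arm.pinch_z is the distance from the TCP to the grasp point, in m); z points along the fingers, y is the line along which they close (so a half turn about z gives the same grasp; the last joint's range is limited). The gripper opens to 85 mm and grips with 20 to 120 N. Pads are 22 mm wide; open, the fingers measure 114 mm over their backs; the gripper's body (76 mm by 85 mm) begins 54 mm behind the grasp point. The pads swing forward as they close: fully open they stand 13 mm farther back than shut.
Start: joints at [-1.486, 0.259, 1.535, -0, 1.348, -0.203], TCP at [0.156, -0.527, 0.231] pointing down, gripper open.
Joint ranges: [-3.14, 3.14], [-0.91, 2.08], [0.19, 2.58], [-1.22, 4.36], [0.22, 2.71], [-3.12, 3.12]. Speed limits (rad/s): [2.57, 2.57, 3.14, 3.14, 3.14, 3.14].

### API

Orientations are given as [roll, pitch, yaw] about the fixed x, y, z axes, in that order (R = Rz(yaw) Ry(pitch) Rx(roll)).
In Python, from rig import arm, optics gives the robot as it stands.
- The arm moves only by the shell command python3 -m pendant 'ROWS'. ROWS is JSON, one flat list of numbers, 7 for each row, row after row: the shift along the tool's x, y, z in m, then the turn, a rotation vector about the tool's x, y, z in degrees, then the opening, from 0 (shut) to 1 (fully open). A call has exactly 8 rows; each row shifts and turns the commanded pose from where the row before left it, along the tool's axes as they then stand; what a row does not reach is not made up. A row lasts 1/10 s, in which the tool goes at most 50 mm and 8.59 degrees, less where a joint would pass 70% of its speed; a pose out of reach is approached as far as the arm can. A call is refused whole if a number of a shift passes 0.05 or a number of a turn 8.59, either way. A call with a gripper value outside its range is refused whole. The fingers move at their own pace and stop on an object; the grip force is fixed at half the most. Time passes only in rows, so rows that do not move let the fingers close, or fill a call up. It gives the time, the measured TCP pose, the force, the opening and the grip force at its end, in the units of the state.
- arm.observe(): the state, without advancing time (a new reading comes with each control period).
- optics.camera(name): name is "scene" or "top" or "wrist"; returns a dict with "img" (384x512x3 uint8, red, green, blue), "z_map" (384x512 float32, m along the optical axis (not along the pixel's ray), 0 where there is no reading), "K" (3x3 intrinsics, pixels), "distortion" ([k1, k2, p1, p2, k3] as OpenCV has them; the pictures are not rectified), "extrinsics" (4x4, takes a point from camera to world coordinates). Camera axes: x right, y up, looking along -z (the intrinsics and any distortion apply to the point x, -y, -z); pixel columns grow to the right and rows downward; lengths in m; the calibration is good to about 2 mm. A picture is of the moment at which its call begins.
- arm.finish_job(): hands the job in; it is judged then, once.
The state is a dict: "time": time; "qpos": joint angles; "qd": joint speeds; "joint_efforts": joint torques, N m; "position": TCP position; "tcp_rot": TCP orientation; "force": force on the tool from outside, world axes, zero at the start; "moment": the same for the moment, N m; "gripper_width": finger opening in m; "finger_force": force on a finger pad.
Only numpy, scipy, OpenCV 4.12 (cv2) and the standard library are available. Lean on these libraries where they do the work, as an engineer would, in place of code of your own. Each camera call takes 0.05 s, during which the arm holds its last target. There are 200 camera calls.

### The job

On the phone repair bench, unlock the UV curing box by sliding the black lock grip on its front deck all the way to its end stop (to the left, seen from the robot), while the lid is still down. Then raise the lid with the gripper, best by its bar handle, and hold it 40 degrees open so that the board inside can be inspected; it falls shut if let go, so finish while the gripper still holds it there, motionless. Leave the other things on the bench where they are.

Things in the scene. Friction and masses are not known exactly. Their poses are not given: they have to be found in the camera images.
- uv_box: White UV curing box fixed to the bench. Origin on the bench; own +x away from the robot, +y to its left, z up; turned up to 0.35 rad. Low front deck: x -125 to -60 mm, y -140 to 140, top at z = 50. Chamber: x -60 to 120, rim at z = 85, shut by the grey lid, 180 x 280 x 12 mm, top at z = 97.5. A steel tab (20 mm wide, y = -35) juts 18 mm from the lid's front edge under the locked slide's tongue.
- slide (a joint): Lock slide, m: 0 = locked (grip at y = -35 mm of the box), 0.060 = unlocked, at the end stop (y = +25 mm). Grows along the box's +y (left). Starts between 0 and 0.008. Light friction, about 2 N; stays where it is left. Below about 0.02 its tongue blocks the lid.
- slide_top (a point): Centre of the top face of the lock slide's upright black grip: 24 mm along box x, 20 mm along box y, standing 49 mm above the front deck (top 100 mm above the bench). A flat steel tongue, 14 mm wide, 7 mm thick, sticks out 21 mm from the top of its +x side, towards the lid. The deck is free on both y sides of the grip.
- lid (a joint): Lid angle, rad: 0 = shut, 0.698 = 40 degrees open, stop at 1.3. Turns about a level hinge line along box y at the far (+x) rim. Nearly no friction: it falls shut from any angle. It weighs 0.32 to 0.56 kg with its handle; holding it takes about 1.5 to 3.5 N at the handle.
- lid_hinge (a point): Middle of the hinge line, fixed in the box at x = +120 mm, y = 0, 85.5 mm above the bench. Axes as the box's.
- lid_bar (a point): The lid's handle: round black bar 10 mm thick, 110 mm long, parallel to the hinge, on a leg at each end, its axis 35 mm above the lid's top face (free under it). Origin: middle of the bar; y along it. Lid shut: 150 mm in front (box -x) of the hinge line, 47 mm above it (132.5 mm above the bench). It swings up and back with the lid; pinched across, it can turn between the fingers.
- bit_stand: Bystander: black round bit holder, 72 mm across, 48 mm high, with four bits standing in it up to 96 mm. Origin: centre of the underside. Leave alone.
- flux_bottle: Bystander: white plastic bottle, 52 mm across, 110 mm high. Origin: centre of the underside. Leave alone.
- phone_frame: Bystander: dark phone chassis lying flat, 145 x 70 x 8 mm. Origin: centre of the underside. Leave alone.

How it is judged:
By the outcome, as a careful person would: the job done as asked, in the order asked, and still so for the second after the job is handed in, while the arm keeps its last pose, push and grip.
It also fails if it takes over 45 s, if anything falls off the work surface, if the arm or the gripper's body presses on something with over 40 N, if the wrist force passes 120 N, or if a joint passes its speed limit or range.

## Working session

There is one attempt and no reset: what is moved stays moved. The work goes in short steps, Python scripts to look and compute and a shell command to move; the robot and the scene stay as the last step left them, time stands still between calls to the robot, and variables do not carry over. Pictures are saved under pics/ and viewed, at most 10 in all, crops included, and the job is handed in when it is done.

```bash
mkdir -p pics; ls; python3 - <<'E'
from rig import arm, optics
import cv2,numpy as np
print(arm.observe(), arm.pinch_z)
for n in ("top","scene"):
    c=optics.camera(n); np.savez(''+n+'0.npz',**c)
    cv2.imwrite(f'pics/{n}0.png',c['img'][:,:,::-1]); print(n,c['K'],c['distortion'],c['extrinsics'])
E
```

```text
pics
{'time': 0.0, 'qpos': array([-1.48579135e+00,  2.59325997e-01,  1.53606925e+00,  4.64723733e-06,
        1.34797496e+00, -2.02840353e-01]), 'qd': array([-0.00126816,  0.00011541,  0.00156564,  0.00094962, -0.00043916,
       -0.00019223]), 'joint_efforts': array([-1.16232359e-04, -4.46030223e+01, -2.90567315e+01, -4.30568216e-04,
        1.16206898e-02,  1.04221988e-05]), 'position': array([ 0.15609626, -0.52685089,  0.23048938]), 'tcp_rot': array([-3.13985245e+00, -3.62529864e-04,  2.87843984e-01]), 'force': array([-0.21226367, -0.4587556 ,  0.23950113]), 'moment': array([-0.00172047,  0.04445906, -0.00479939]), 'finger_force': 0.0, 'gripper_width': 0.08559958553656996} 0.0187
top [[473.51049228   0.         256.37617674]
 [  0.         473.51049228 181.64512454]
 [  0.           0.           1.        ]] [0.00287405 0.         0.         0.         0.        ] [[ 5.75257189e-04  9.96551823e-01 -8.29706744e-02  5.42428963e-01]
 [-9.99995837e-01  8.07873198e-04  2.77004756e-03  8.25237753e-02]
 [ 2.82752573e-03  8.29687355e-02  9.96548139e-01  1.20798687e+00]
 [ 0.00000000e+00  0.00000000e+00  0.00000000e+00  1.00000000e+00]]
scene [[367.73737099   0.         253.69455774]
 [  0.         367.73737099 182.09260472]
 [  0.           0.           1.        ]] [-0.11832132  0.          0.          0.          0.        ] [[-0.74613408 -0.46708062  0.47446774  1.05597618]
 [ 0.6654832  -0.54502764  0.50997744  0.53389732]
 [ 0.02039746  0.69626186  0.71749799  0.75662042]
 [ 0.          0.          0.          1.        ]]
```

View pics/top0.png

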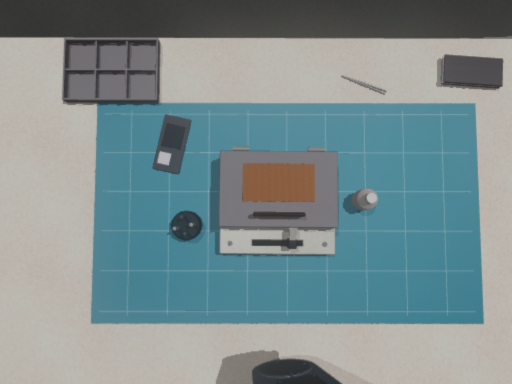

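View pics/scene0.png

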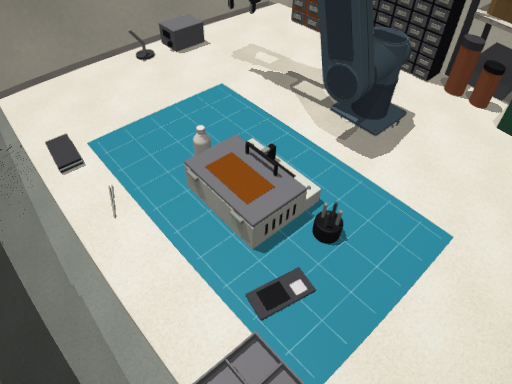

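The top view looks straight down, with +x up and +y left. The lid spans about (220–337, 150–228), the bar is at (253–305, 214), the grip is near (293, 241), the bit stand is at (186, 226), and the bottle is at (366, 199). The scene view confirms that layout from the far side.

```bash
cat > h.py <<'E'
import cv2,numpy as np
def world(c):
    "world xyz per pixel from the depth map"
    h,w=c['z_map'].shape; u,v=np.meshgrid(np.arange(w),np.arange(h))
    p=cv2.undistortPoints(np.stack([u,v],-1).reshape(-1,1,2).astype(float),c['K'],c['distortion']).reshape(h,w,2)
    z=c['z_map']; P=np.stack([p[...,0]*z,-p[...,1]*z,-z],-1)
    return P@c['extrinsics'][:3,:3].T+c['extrinsics'][:3,3]
def ray(c,uv,zp):
    p=cv2.undistortPoints(np.float64(uv).reshape(-1,1,2),c['K'],c['distortion']).reshape(-1,2)
    d=np.c_[p[:,0],-p[:,1],-np.ones(len(p))]@c['extrinsics'][:3,:3].T; o=c['extrinsics'][:3,3]
    return o+d*((zp-o[2])/d[:,2])[:,None]
E
python3 - <<'E'
from h import *
c=dict(np.load('top0.npz')); W=world(c); z=W[...,2]
roi=np.zeros(z.shape,bool); roi[140:262,210:345]=1
def blob(m):
    n,l,s,ce=cv2.connectedComponentsWithStats(m.astype(np.uint8))
    return l==1+np.argmax(s[1:,4])
def rect(m,zp):
    uv=np.argwhere(m)[:,::-1]; P=ray(c,uv,zp)[:,:2]
    r=cv2.minAreaRect((P*1000).astype(np.float32)); return len(uv),r,np.median(W[m],0)
lid=blob(roi&(z>.088)&(z<.108)); print('lid',rect(lid,.0975))
bar=blob(roi&(z>.12)&(z<.15)); print('bar',rect(bar,.1375))
b=W[bar]; print(np.linalg.svd(b[:,:2]-b[:,:2].mean(0),full_matrices=False)[2][0])
r2=roi.copy(); r2[:231]=0
g=blob(r2&(z>.085)&(z<.115)); print('grip',rect(g,.1),np.argwhere(g).min(0),np.argwhere(g).max(0))
dk=blob(r2&(z>.04)&(z<.06)); print('deck',rect(dk,.05))
g=c['img'][232:250,280:306].mean(2).astype(int)
for r in g: print(*r)
cv2.imwrite('pics/crop.png',cv2.resize(c['img'][195:262,210:345,::-1],None,fx=5,fy=5,interpolation=cv2.INTER_CUBIC))
for nm,u,v,zz in(('stand',186,226,.048),('bottle',370,198,.11)): print(nm,ray(c,[(u,v)],zz))
E
```

```text
lid (9112, ((599.484130859375, 28.94762420654297), (278.0687561035156, 238.28106689453125), 89.33417510986328), array([0.61977956, 0.0260202 , 0.09890621]))
bar (216, ((558.3533325195312, 28.45015525817871), (9.004912376403809, 117.34771728515625), 0.03700314834713936), array([0.55838662, 0.0262518 , 0.13773729]))
[-0.00819381 -0.99996643]
grip (149, ((499.942626953125, -4.1269683837890625), (20.03557586669922, 40.6177864074707), 85.51371765136719), array([ 0.49860132, -0.00353586,  0.10047529])) [231 288] [248 297]
deck (2463, ((491.8572998046875, 29.00042724609375), (53.05625534057617, 277.39447021484375), 0.03107576258480549), array([0.49185367, 0.03653418, 0.05144357]))
175 169 138 120 118 115 115 114 111 108 141 143 145 144 142 140 144 150 156 161 173 175 175 175 172 171
174 167 128 119 118 119 118 118 115 109 140 143 145 144 142 140 144 151 157 161 174 175 175 175 175 174
172 166 126 119 119 119 119 119 116 110 140 143 145 144 142 141 145 151 157 161 174 175 175 175 175 175
173 164 125 118 119 118 119 119 118 118 141 143 145 144 143 146 152 155 158 162 174 176 176 176 175 174
1
[... 663 characters left out ...]
 52 52 51 52 61 63 63 64 64 64 64 55 54 55 55 57 59 88 146 171 173
56 53 52 52 52 52 52 50 52 60 62 63 63 63 63 62 56 55 55 56 56 59 83 139 170 173
72 61 59 59 59 58 56 51 53 60 62 63 62 63 63 63 58 67 68 72 73 74 92 140 169 172
133 99 93 93 93 91 79 56 53 60 62 62 62 62 62 64 77 118 126 135 136 137 143 163 172 173
159 121 114 114 114 113 106 78 59 59 61 62 62 61 63 65 92 145 153 165 165 165 166 170 172 173
164 125 118 118 117 117 116 108 89 72 74 75 75 75 76 83 114 151 159 170 171 170 171 172 173 174
165 126 118 117 117 118 117 116 114 122 140 143 142 143 143 144 147 154 158 170 171 171 172 173 173 173
stand [[0.5303574  0.25081387 0.048     ]]
bottle [[ 0.59596203 -0.18431381  0.11      ]]
```

View pics/crop.png

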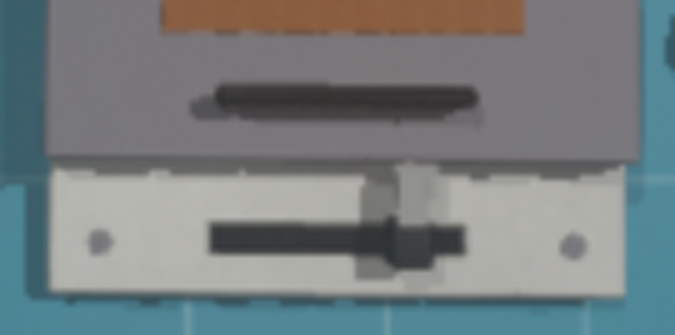

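The crop shows the bar at crop (215–478, 97) and the grip at crop (415, 245), at the right end of its rail, with the tongue over the tab. The box is almost square to the robot, with yaw about -0.01 rad, and the sizes and heights match the description. First I'll turn the tool square.

```bash
python3 -m pendant '[0,0,0,0,0,2.1,1, 0,0,0,0,0,2.1,1, 0,0,0,0,0,2.1,1, 0,0,0,0,0,2.1,1, 0,0,0,0,0,2.1,1, 0,0,0,0,0,2.1,1, 0,0,0,0,0,2.2,1, 0,0,0,0,0,2.2,1]'
cat >> h.py <<'E'
from scipy.spatial.transform import Rotation as Ro
def go(target):
    from rig import arm
    s=arm.observe(); R=Ro.from_euler('xyz',s['tcp_rot'])
    print('tcp',s['position'].round(4),s['tcp_rot'].round(3),'F',s['force'].round(1),'w',s['gripper_width'],'t',s['time'])
    print('tool shift mm',(R.inv().apply(np.array(target)-s['position'])*1000).round(1))
E
python3 - <<'E'
from h import *
c=dict(np.load('top0.npz')); g=ray(c,[(292.4,243.7)],.1)[0]; print(g)
go([g[0],g[1],.20])
E
```

```text
time: 0.9
position: [0.1561, -0.527, 0.2308]
tcp_rot: [-3.14, 0.0, -0.01]
force: [-0.2, 0.5, -0.6]
gripper_width: 0.0857
finger_force: 0.0
[ 0.49009046 -0.00432463  0.1       ]
tcp [ 0.1561 -0.527   0.2308] [-3.14  0.   -0.01] F [-0.2  0.5 -0.6] w 0.08569960130801262 t 0.9
tool shift mm [ 328.5 -526.2   31.4]
```

```bash
python3 -m pendant '[0.0205,-0.0329,0,0,0,0,1, 0.0205,-0.0329,0,0,0,0,1, 0.0205,-0.0329,0,0,0,0,1, 0.0205,-0.0329,0,0,0,0,1, 0.0205,-0.0329,0,0,0,0,1, 0.0205,-0.0329,0,0,0,0,1, 0.0205,-0.0329,0,0,0,0,1, 0.0205,-0.0329,0,0,0,0,1]'
python3 -m pendant '[0.0205,-0.0329,0,0,0,0,1, 0.0205,-0.0329,0,0,0,0,1, 0.0205,-0.0329,0,0,0,0,1, 0.0205,-0.0329,0,0,0,0,1, 0.0205,-0.0329,0,0,0,0,1, 0.0205,-0.0329,0,0,0,0,1, 0.0205,-0.0329,0,0,0,0,1, 0.0205,-0.0329,0,0,0,0,1]'
python3 - <<'E'
from h import *
from rig import optics
go([.490,-.0043,.068])
c=optics.camera('wrist'); np.savez('wrist0.npz',**c); cv2.imwrite('pics/wrist0.png',c['img'][:,:,::-1])
W=world(c); z=W[...,2]; m=(z>.09)&(z<.11)&(W[...,0]<.524)&(W[...,0]>.46)&(abs(W[...,1])<.05)
P=W[m]; print(m.sum(),P.min(0),P.max(0)); b=P[P[:,0]<.500]; print(np.percentile(b,[2,50,98],axis=0))
m=(z>.125)&(z<.15)&(W[...,0]>.53)&(W[...,0]<.6); P=W[m]; print('bar',m.sum(),np.percentile(P,[2,50,98],axis=0))
E
```

```text
time: 1.7
position: [0.3229, -0.264, 0.2311]
tcp_rot: [-3.141, 0.0, -0.009]
force: [-0.0, 0.1, -0.5]
gripper_width: 0.0851
finger_force: 0.0
time: 2.5
position: [0.4892, -0.0023, 0.231]
tcp_rot: [-3.142, 0.001, -0.009]
force: [-0.3, -0.3, 0.6]
gripper_width: 0.0851
finger_force: 0.0
tcp [ 0.4892 -0.0023  0.231 ] [-3.142e+00  1.000e-03 -9.000e-03] F [-0.3 -0.3  0.6] w 0.08506345694141622 t 2.5
tool shift mm [  0.9   2.  163. ]
1059 [ 0.48107632 -0.0176736   0.09002815] [0.52398434 0.00461856 0.10078948]
[[ 0.48149204 -0.01496327  0.09592642]
 [ 0.49100534 -0.00558363  0.09845097]
 [ 0.49976863  0.00448638  0.09998744]]
bar 2501 [[ 0.55520045 -0.02862398  0.13278296]
 [ 0.56018685  0.02618589  0.13592599]
 [ 0.56500634  0.08272628  0.13781562]]
```

View pics/wrist0.png

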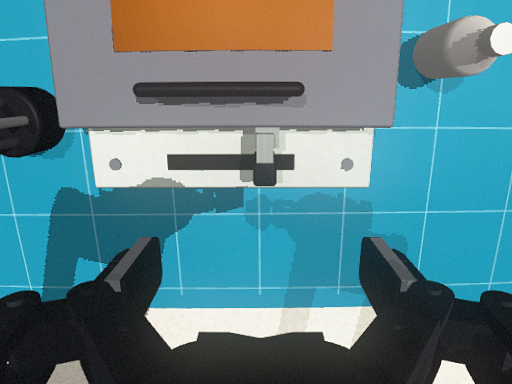

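The wrist view shows the grip top at (265, 178), with the tongue pointing up towards the tab, and the bar at (135–303, 89). The fingers are open and the path down is clear. Depth gives the grip centre at (0.4925, -0.0055), which agrees with the top camera to within about 3 mm. Next I descend and pinch.

```bash
python3 -m pendant '[0.003,0.003,0.030,0,0,0,1, 0,0,0.030,0,0,0,1, 0,0,0.030,0,0,0,1, 0,0,0.025,0,0,0,1, 0,0,0.020,0,0,0,1, 0,0,0.015,0,0,0,1, 0,0,0.010,0,0,0,1, 0,0,0.003,0,0,0,1]'
python3 -m pendant '[0,0,0,0,0,0,0, 0,0,0,0,0,0,0, 0,0,0,0,0,0,0, 0,0,0,0,0,0,0, 0,0,0,0,0,0,0, 0,0,0,0,0,0,0, 0,0,0,0,0,0,0, 0,0,0,0,0,0,0]'
```

```text
time: 3.35
position: [0.4909, -0.0069, 0.0672]
tcp_rot: [-3.141, 0.002, -0.009]
force: [-0.5, -0.2, 0.1]
gripper_width: 0.0856
finger_force: 0.0
time: 4.15
position: [0.4922, -0.007, 0.069]
tcp_rot: [3.141, -0.001, -0.009]
force: [-0.6, 1.0, 6.2]
gripper_width: 0.0193
finger_force: 58.6
```

```bash
python3 -m pendant '[0,-0.004,0,0,0,0,0, 0,-0.006,0,0,0,0,0, 0,-0.008,0,0,0,0,0, 0,-0.008,0,0,0,0,0, 0,-0.008,0,0,0,0,0, 0,-0.007,0,0,0,0,0, 0,-0.005,0,0,0,0,0, 0,-0.003,0,0,0,0,0]'
python3 -m pendant '[0,-0.001,0,0,0,0,0, 0,-0.001,0,0,0,0,0, 0,-0.001,0,0,0,0,0, 0,-0.001,0,0,0,0,0, 0,-0.001,0,0,0,0,0, 0,-0.001,0,0,0,0,0, 0,0,0,0,0,0,0, 0,0,0,0,0,0,0]'
```

```text
time: 4.95
position: [0.4926, 0.042, 0.069]
tcp_rot: [3.141, -0.001, -0.008]
force: [-1.8, -2.1, 5.7]
gripper_width: 0.0191
finger_force: 58.7
time: 5.75
position: [0.4926, 0.0478, 0.069]
tcp_rot: [3.141, -0.001, -0.009]
force: [-1.1, -0.8, 6.1]
gripper_width: 0.019
finger_force: 58.7
```

```bash
python3 -m pendant '[0,-0.001,0,0,0,0,0, 0,-0.001,0,0,0,0,0, 0,-0.001,0,0,0,0,0, 0,0,0,0,0,0,0, 0,-0.001,0,0,0,0,0, 0,0,0,0,0,0,0, 0,0,0,0,0,0,0, 0,0,0,0,0,0,0]'
python3 -m pendant '[0,-0.001,0,0,0,0,0, 0,0,0,0,0,0,0, 0,-0.001,0,0,0,0,0, 0,0,0,0,0,0,0, 0,0,0,0,0,0,0, 0,0,0,0,0,0,0, 0,0,0,0,0,0,0, 0,0,0,0,0,0,0]'
```

```text
time: 6.55
position: [0.4926, 0.0518, 0.069]
tcp_rot: [3.141, -0.001, -0.009]
force: [-0.7, -0.8, 5.5]
gripper_width: 0.0195
finger_force: 58.7
time: 7.35
position: [0.4927, 0.0523, 0.069]
tcp_rot: [3.139, -0.001, -0.008]
force: [-1.6, -7.6, 5.3]
gripper_width: 0.0193
finger_force: 59.0
```

```bash
python3 -m pendant '[0,-0.001,0,0,0,0,0, 0,0,0,0,0,0,0, 0,-0.001,0,0,0,0,0, 0,0,0,0,0,0,0, 0,0,0,0,0,0,0, 0,0,0,0,0,0,0, 0,0,0,0,0,0,0, 0,0,0,0,0,0,0]'
```

```text
time: 8.15
position: [0.4927, 0.0525, 0.069]
tcp_rot: [3.136, -0.0, -0.008]
force: [-2.9, -15.8, 5.9]
gripper_width: 0.0194
finger_force: 59.2
```

The slide is at its stop: the force climbs and there's no more travel. I'll relax the push, open the gripper and rise.

```bash
python3 -m pendant '[0,0.001,0,0,0,0,0, 0,0.001,0,0,0,0,0, 0,0,0,0,0,0,1, 0,0,0,0,0,0,1, 0,0,0,0,0,0,1, 0,0,0,0,0,0,1, 0,0,0,0,0,0,1, 0,0,0,0,0,0,1]'
python3 -m pendant '[0,0,-0.01,0,0,0,1, 0,0,-0.02,0,0,0,1, 0,0,-0.02,0,0,0,1, 0,0,-0.02,0,0,0,1, 0,0,-0.03,0,0,0,1, 0,0,-0.03,0,0,0,1, 0,0,-0.02,0,0,0,1, 0,0,-0.01,0,0,0,1]'
python3 - <<'E'
from h import *
from rig import optics,arm
print(arm.observe()['qpos'].round(2))
go([.560,.0275,.23])
c=optics.camera('wrist'); cv2.imwrite('pics/wrist1.png',c['img'][:,:,::-1])
W=world(c); z=W[...,2]; m=(z>.09)&(z<.11)&(W[...,0]<.500)&(W[...,0]>.46)&(W[...,1]>0)&(W[...,1]<.1)
print(m.sum(),np.percentile(W[m],[2,50,98],axis=0))
m=(z>.125)&(z<.15)&(W[...,0]>.53)&(W[...,0]<.6); print('bar',m.sum(),np.percentile(W[m],[2,50,98],axis=0))
E
```

```text
time: 8.95
position: [0.4923, 0.0542, 0.0683]
tcp_rot: [-3.142, 0.0, -0.009]
force: [-0.2, -0.1, -0.1]
gripper_width: 0.0853
finger_force: 0.0
time: 9.75
position: [0.4933, 0.054, 0.2312]
tcp_rot: [3.141, -0.004, -0.009]
force: [-0.3, -0.8, 0.2]
gripper_width: 0.0851
finger_force: 0.0
[-0.12  0.16  1.66  0.    1.32  1.46]
tcp [0.4933 0.054  0.2312] [ 3.141 -0.004 -0.009] F [-0.3 -0.8  0.2] w 0.08509033349230327 t 9.75
tool shift mm [67.  25.9  1.5]
486 [[0.48149335 0.04294518 0.09596656]
 [0.49091729 0.05235764 0.09853039]
 [0.49941775 0.06241379 0.0999572 ]]
bar 2498 [[ 0.55530023 -0.02778308  0.13279161]
 [ 0.5601518   0.02806293  0.13593987]
 [ 0.56498133  0.08312646  0.13786936]]
```

View pics/wrist1.png

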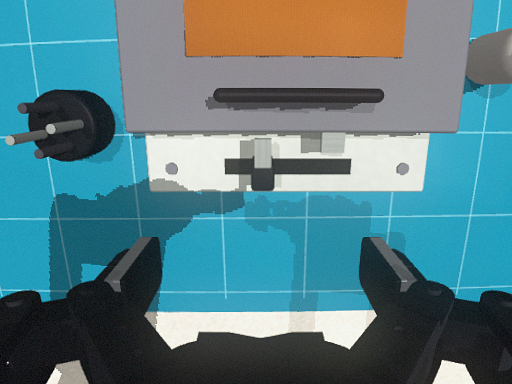

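The grip is now at (262, 180), the left end of its slot, and the tab at (328, 142) is free. The bar is at (215–384, 96), centre (0.560, 0.0275). Next I'll move over the bar and turn the tool a quarter.

```bash
python3 -m pendant '[0.0335,0.013,0,0,0,0,0.6, 0.0335,0.013,0,0,0,0,0.6, 0,0,0,0,0,-7.5,0.6, 0,0,0,0,0,-7.5,0.6, 0,0,0,0,0,-7.5,0.6, 0,0,0,0,0,-7.5,0.6, 0,0,0,0,0,-7.5,0.6, 0,0,0,0,0,-7.5,0.6]'
python3 -m pendant '[0,0,0,0,0,-7.5,0.6, 0,0,0,0,0,-7.5,0.6, 0,0,0,0,0,-7.5,0.6, 0,0,0,0,0,-7.5,0.6, 0,0,0,0,0,-7.5,0.6, 0,0,0,0,0,-7.5,0.6, 0,0,0,0,0,0,0.6, 0,0,0,0,0,0,0.6]'
python3 -c "
from h import *
go([.560,.0275,.1145])"
```

```text
time: 10.6
position: [0.5584, 0.0275, 0.227]
tcp_rot: [-3.14, 0.001, 0.782]
force: [0.5, 0.8, 0.4]
gripper_width: 0.0512
finger_force: 0.0
time: 11.4
position: [0.5587, 0.0275, 0.2275]
tcp_rot: [-3.14, -0.0, 1.558]
force: [-0.1, -0.3, 0.1]
gripper_width: 0.0514
finger_force: 0.0
tcp [0.5587 0.0275 0.2275] [-3.14  -0.     1.558] F [-0.1 -0.3  0.1] w 0.05140609795453413 t 11.4
tool shift mm [  0.    1.5 113. ]
```

```bash
python3 -m pendant '[0,0.0015,0.02,0,0,0,0.6, 0,0,0.025,0,0,0,0.6, 0,0,0.025,0,0,0,0.6, 0,0,0.02,0,0,0,0.6, 0,0,0.013,0,0,0,0.6, 0,0,0.010,0,0,0,0.6, 0,0,0,0,0,0,0.6, 0,0,0,0,0,0,0.6]'
python3 -m pendant '[0,0,0,0,0,0,0, 0,0,0,0,0,0,0, 0,0,0,0,0,0,0, 0,0,0,0,0,0,0, 0,0,0,0,0,0,0, 0,0,0,0,0,0,0, 0,0,0,0,0,0,0, 0,0,0,0,0,0,0]'
python3 -c "
from h import *
go([.560,.0275,.1145])"
```

```text
time: 12.2
position: [0.5611, 0.0274, 0.1158]
tcp_rot: [3.141, 0.0, 1.561]
force: [-0.5, 0.4, -0.2]
gripper_width: 0.0512
finger_force: 0.0
time: 13.0
position: [0.5602, 0.0274, 0.1161]
tcp_rot: [-3.141, 0.0, 1.562]
force: [-1.7, 0.5, 5.6]
gripper_width: 0.0078
finger_force: 58.6
tcp [0.5602 0.0274 0.1161] [-3.141  0.     1.562] F [-1.7  0.5  5.6] w 0.0077727807871374914 t 13.0
tool shift mm [ 0.1 -0.2  1.6]
```

The bar is gripped. Now I lift along the hinge arc (tool +y is box +x, tool -z is up), to 20° first.

```bash
python3 -m pendant '[0,0.0022,-0.0065,0,0,0,0, 0,0.0025,-0.0064,0,0,0,0, 0,0.0028,-0.0063,0,0,0,0, 0,0.003,-0.0061,0,0,0,0, 0,0.0033,-0.006,0,0,0,0, 0,0.0035,-0.0059,0,0,0,0, 0,0.0038,-0.0057,0,0,0,0, 0,0.004,-0.0056,0,0,0,0]'
python3 -c "
from h import *
go([.5853,.0275,.1646])"
```

```text
time: 13.8
position: [0.5838, 0.0272, 0.164]
tcp_rot: [-3.137, 0.0, 1.562]
force: [-7.4, -0.8, 0.1]
gripper_width: 0.0075
finger_force: 58.4
tcp [0.5838 0.0272 0.164 ] [-3.137  0.     1.562] F [-7.4 -0.8  0.1] w 0.007521905496617593 t 13.8
tool shift mm [ 0.3  1.5 -0.6]
```

Forces are small and the lift is tracking well. On to 40°.

```bash
python3 -m pendant '[0,0.0043,-0.0054,0,0,0,0, 0,0.0045,-0.0051,0,0,0,0, 0,0.0047,-0.005,0,0,0,0, 0,0.005,-0.0047,0,0,0,0, 0,0.0052,-0.0045,0,0,0,0, 0,0.0053,-0.0043,0,0,0,0, 0,0.0055,-0.0041,0,0,0,0, 0,0.0057,-0.0038,0,0,0,0]'
python3 -m pendant '[0,0,0,0,0,0,0, 0,0,0,0,0,0,0, 0,0,0,0,0,0,0, 0,0,0,0,0,0,0, 0,0,0,0,0,0,0, 0,0,0,0,0,0,0, 0,0,0,0,0,0,0, 0,0,0,0,0,0,0]'
cat > m.py <<'E'
from h import *
from rig import optics
import sys
go([.6255,.0275,.2015])
for n in ('top','scene'):
    c=optics.camera(n); cv2.imwrite(f'pics/{n}{sys.argv[1]}.png',c['img'][:,:,::-1])
    W=world(c); x,y,z=np.moveaxis(W,-1,0)
    for lo,hi in((-.10,-.045),(.10,.155)):   # lid strips off the gripper's sides
        m=(x>.56)&(x<.70)&(y>lo)&(y<hi)&(z>.105)&(z<.23)
        if n=='scene': m&=c['img'].max(2)>0
        P=W[m]
        if len(P)<50: continue
        a,b=np.polyfit(P[:,0],P[:,2],1); r=P[:,2]-a*P[:,0]-b
        k=abs(r)<.004; a,b=np.polyfit(P[k,0],P[k,2],1)
        print(n,lo,len(P),k.sum(),'angle',np.degrees(np.arctan(-a)).round(2),'z at hinge x .71',round(a*.71+b,4))
E
python3 m.py 2
```

```text
time: 14.6
position: [0.6237, 0.0269, 0.2033]
tcp_rot: [-3.138, 0.001, 1.562]
force: [-13.4, -0.3, 13.1]
gripper_width: 0.0077
finger_force: 58.7
time: 15.4
position: [0.6245, 0.0269, 0.2038]
tcp_rot: [-3.14, 0.001, 1.562]
force: [-12.0, -0.6, 13.7]
gripper_width: 0.0079
finger_force: 59.4
tcp [0.6245 0.0269 0.2038] [-3.140e+00  1.000e-03  1.562e+00] F [-12.   -0.6  13.7] w 0.007881608332603188 t 15.4
tool shift mm [0.7 1.  2.3]
top 0.1 1255 1180 angle 39.34 z at hinge x .71 0.1029
scene -0.1 790 778 angle 39.39 z at hinge x .71 0.1011
scene 0.1 1436 1404 angle 39.31 z at hinge x .71 0.1022
```

Three independent fits give 39.35°, with the plane passing the hinge at the expected height. I'll nudge it about 0.6° more, relax the small radial load, and re-check.

```bash
python3 -m pendant '[0,0.0005,-0.0008,0,0,0,0, 0,0.0004,-0.0008,0,0,0,0, 0,0,0,0,0,0,0, 0,0,0,0,0,0,0, 0,0,0,0,0,0,0, 0,0,0,0,0,0,0, 0,0,0,0,0,0,0, 0,0,0,0,0,0,0]'
python3 m.py 3
```

```text
time: 16.3
position: [0.6255, 0.0269, 0.2045]
tcp_rot: [-3.14, 0.0, 1.562]
force: [-10.0, -1.1, 9.7]
gripper_width: 0.0078
finger_force: 58.8
tcp [0.6255 0.0269 0.2045] [-3.14   0.     1.562] F [-10.   -1.1   9.7] w 0.00782866794154329 t 16.3
tool shift mm [ 0.6 -0.   3. ]
top 0.1 1258 1157 angle 39.79 z at hinge x .71 0.1032
scene -0.1 788 767 angle 39.81 z at hinge x .71 0.1013
scene 0.1 1445 1419 angle 39.92 z at hinge x .71 0.1021
```

View pics/scene3.png

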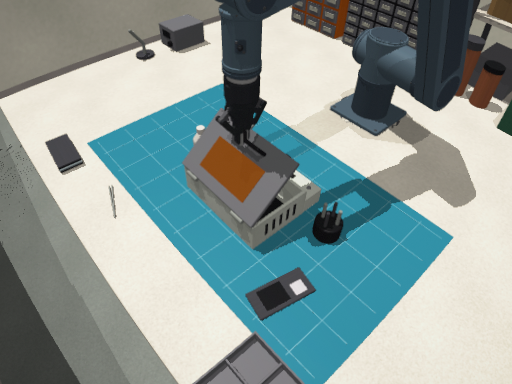

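The scene view shows the lid held open by the gripper at (240, 140), with the bit stand, phone frame and bottle where they were. The lid is at about 39.8°. I'll settle once and hand in.

```bash
python3 -m pendant '[0,0,0,0,0,0,0, 0,0,0,0,0,0,0, 0,0,0,0,0,0,0, 0,0,0,0,0,0,0, 0,0,0,0,0,0,0, 0,0,0,0,0,0,0, 0,0,0,0,0,0,0, 0,0,0,0,0,0,0]'
python3 m.py 4 && python3 -c "
from rig import arm
print(arm.observe()['qd'].round(4)); print(arm.finish_job())"
```

```text
time: 17.2
position: [0.6256, 0.0268, 0.2045]
tcp_rot: [-3.14, 0.0, 1.562]
force: [-9.4, 0.0, 8.7]
gripper_width: 0.0075
finger_force: 58.8
tcp [0.6256 0.0268 0.2045] [-3.14   0.     1.562] F [-9.4  0.   8.7] w 0.007540567970130508 t 17.2
tool shift mm [ 0.7 -0.1  3. ]
top 0.1 1259 1164 angle 39.81 z at hinge x .71 0.1031
scene -0.1 787 770 angle 39.82 z at hinge x .71 0.1012
scene 0.1 1438 1407 angle 39.82 z at hinge x .71 0.1023
[-0.0012 -0.0004  0.0003 -0.0016  0.0005 -0.0009]
the job is handed in; nothing more can be done
None
```

I slid the lock to its left end stop with the lid down, then raised the lid by its bar. I handed the job in at about 17 s with the gripper holding the lid still at a measured 39.8° and the bystanders untouched; no verdict was returned.

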